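# Set and lock the depth stop of a bottle engraving stand

## Robot

A 7-joint arm with a two-finger parallel gripper is mounted at the origin on the work surface. World frame = base frame: x ahead of the robot, y to its left, z up, the work surface at z = 0. Lengths are in m, angles in rad, forces in N, time in s.
With the tool pointing down it reaches from about 0.35 to 0.9 m from the base axis. Payload 8.1 kg.
Tool frame: the origin (TCP) lies on the centre line of the jaws, within the pads' length; the fingertips stand 19 mm ahead of it and the grasp point (between the pads) is the TCP (arm.tip_reach is the distance from the TCP to the fingertips, in m); z points along the fingers, y is the line along which they close (so a half turn about z gives the same grasp; the last joint's range is limited). The gripper opens to 92 mm and grips with 3 to 60 N. Pads are 19 mm wide; open, the fingers measure 130 mm over their backs; the gripper's body (75 mm by 190 mm) begins 47 mm behind the grasp point.
Start: joints at [1.116, 0.434, 0.025, 1.573, -0.012, 1.134, -0.075], TCP at [0.215, -0.587, 0.215] pointing down, gripper open.
Joint ranges: [-2.62, 2.62], [-0.44, 2.09], [-1.27, 1.32], [0.08, 2.57], [-1.32, 4.46], [0.12, 2], [-2.74, 2.74]. Speed limits (rad/s): [2.22, 2.22, 3.01, 3.01, 3.14, 3.14, 3.14].

## Interface

Orientations are given as a rotation vector (axis times angle).
In Python, from cell import arm gives the robot as it stands.
- The arm moves only by the tool arm_command, never from a script. Its argument "targets" is a list that holds one entry, the list of rows, each a list of 6 numbers: the shift along the tool's x, y, z in m, then the turn, a rotation vector about the tool's x, y, z in rad. A call has 1 to 10 rows; each row shifts and turns the commanded pose from where the row before left it, along the tool's axes as they then stand; what a row does not reach is not made up. A row lasts 1/8 s, in which the tool goes at most 62.5 mm and 10.7 degrees, less where a joint would pass 70% of its speed; a pose out of reach is approached as far as the arm can. A call with a gripper value outside its range is refused whole. "jaw" is the finger opening in m, from 0 to 0.0918, set as the call begins (left out, the last holds). The fingers move at their own pace and stop on an object; "newtons" is the grip in N (left out, the last holds). Time passes only in rows, so rows that do not move let the fingers close. It gives the time, the measured TCP pose, the force, the opening and the grip force at its end, in the units of the state.
- arm.observe(): the state, without advancing time (a new reading comes with each control period).
- arm.get_image(name): name is "scene" or "top" or "wrist"; returns a dict with "pixels" (480x640x3 uint8, red, green, blue), "z_map" (480x640 float32, m along the optical axis (not along the pixel's ray), 0 where there is no reading), "fx", "fy", "cx", "cy" (pixels), "dist" ([k1, k2, p1, p2, k3] as OpenCV has them; the pictures are not rectified), "xyz" and "rotation" of the camera in the world; the wrist camera has in their place "T_tool_cam" (4x4, takes a point from camera to tool coordinates, whose origin is the TCP and whose axes are the flange's). Camera axes: x right, y down, z forward; pixel columns grow to the right and rows downward; lengths in m; the calibration is good to about 2 mm. A picture is of the moment at which its call begins: read the wrist's pose just before it.
- arm.sign_off(): hands the job in; it is judged then, once.
The state is a dict: "clock": time; "joints": joint angles; "dq": joint speeds; "joint_efforts": joint torques, N m; "position": TCP position; "ee_rot": TCP orientation; "force": force on the tool from outside, world axes, zero at the start; "ft_torque": the same for the moment, N m; "width": opening from 0.0 (shut) to 1.0 (fully open); "gripper_force": force on a finger pad.
Only numpy, scipy, OpenCV 4.12 (cv2) and the standard library are available. Lean on these libraries where they do the work, as an engineer would, in place of code of your own. Each camera call takes 0.05 s, during which the arm holds its last target. There are 200 camera calls.

## Task

The engraving burr is resting on the bottle lying in the cradle. Slacken the ball lever of the depth stop's clamp, bring the depth stop gently down until its foot rests on the glass, and swing the lever back round until the clamp is tight again. Leave the stop in contact with the glass, the bottle and burr where they are, and everything else on the table undisturbed.

Things in the scene. Friction and masses are not known exactly. Their poses are not given: they have to be found in the camera images.
- stand: Engraving stand, fixed: grey base plate 270 x 220 x 12 mm, steel column (28 mm diameter, 295 high) at x = 125, y = 40 mm. Origin under the plate, 12 to 26 mm above the table (levelling feet); x points away from the robot, y along the bottle to its neck; turned up to 0.35 rad. On the column rides a 1.3 kg head that reaches over the bottle and rests on it by its burr.
- head_block (a point): Middle of the head's grey cross block (36 mm in the stand's x, 112 in y, 28 high), 60 mm above the glass. In it, both at x = 0: the engraving handpiece (22 mm diameter, top 132 mm above the glass) at y = +30 mm, the depth stop at y = -30 mm.
- depth_stop: Depth stop: vertical 10 mm steel rod with a black mushroom knob on top and a domed black foot (13 mm wide) below. Origin on its axis, 110 mm under the knob's top. The foot is screwed into the rod's end: its underside lies 0 to 14 mm below the origin, by an amount that is not measured. Slides only up and down; the foot starts 8 to 40 mm above the glass. Foot on glass is hard, without give.
- knob_top (a point): Centre of the flat top of the stop's knob (28 mm diameter, 20 high). Clamp slack: a drag of about 4 N holds the stop where it is left, so push it down by the knob; on the glass it then stays by drag and its own weight (0.15 kg). Clamp tight: it holds against over 50 N. The glass stands about 15 N from the foot, so come down slowly (10 mm/s).
- burr_tip (a point): Tip of the small round burr under the handpiece, resting on the top line of the glass 60 mm from the stop; the glass under the stop's foot is at this same height.
- clamp_lever (a joint): Clamp lever angle, rad. Screw axis parallel to the stand's x, 60 mm above the glass, at y = -30 mm, on the block's robot side. 0.625: lever straight up; 0 (slack end): leans 0.625 to the stand's +y; 1.25 (tight end): 0.625 to -y. Slack below 0.55, then it bites; tight above 0.95; starts at 1.0 to 1.15 (tight). Stays where left. Takes 4.5 N at the ball when slack, about 7 N when tight.
- lever_ball (a point): Centre of the black ball (22 mm diameter) on the end of the 8 mm lever arm, 60 mm from the screw axis, 46 mm in front (-x of the stand) of the stop rod's axis. Height above the screw axis: 60 mm x cos(angle - 0.625); offset along the stand's +y: 60 mm x sin(0.625 - angle). Fingers can straddle it from above, or push it from either side.
- bottle: Dark amber wine bottle, empty, 0.6 kg, 75 mm diameter, 300 mm long, lying loose in two rubber-lined V saddles along the stand's y with its neck to +y. Origin on its axis, at the middle of the 190 mm long straight body.
- bottle_middle (a point): The bottle's origin: on its axis, at the middle of the straight body; the glass top line is 37.5 mm above it.
- paint_pot: Bystander: glass paint pot with a black lid, 48 mm diameter, 50 mm high; origin under its centre.
- lacquer_pot: Bystander: small amber lacquer pot, white lid, 42 mm diameter, 44 mm high; origin under its centre.
- tape_roll: Bystander: roll of masking tape lying flat, 96 mm diameter, 24 mm high; origin under its centre.
- brush: Bystander: paint brush lying on the table, 170 mm long; origin under its middle.
- spanner: Bystander: collet spanner, 110 mm long, lying on the front strip of the stand's base plate; origin under its middle.
- burr_case: Bystander: grey case of burrs, 60 x 95 x 22 mm, beside the base plate; origin under its centre.
- rinse_jar: Bystander: glass rinse jar with a steel lid, 74 mm diameter, 95 mm high; origin under its centre.

How it is judged:
On the way, in this order (a step that is already met when the one before it is completed fails the run):
1. the clamp is slackened (lever below 0.55 rad) (value of joint clamp_lever below 0.55 rad), for 0.2 s.
2. with the clamp slack, the depth stop's foot rests on the glass (contact force between depth_stop and bottle above 0.3 N and value of joint clamp_lever below 0.55 rad), for 0.2 s.
3. the clamp is tight again (lever above 0.95 rad) with the foot still on the glass (contact force between depth_stop and bottle above 0.3 N and value of joint clamp_lever above 0.95 rad), for 0.2 s.
At the end, for the whole second after the job is handed in: The clamp lever stands at more than 0.95 rad (tight), the depth stop's foot touches the glass (more than 0.3 N), the burr's tip is within 3 mm and the bottle within 6 mm of where they were at the start (all of step 3 and distance of burr_tip from where it was at the start of the episode below 0.003 m and distance of bottle_middle from where it was at the start of the episode below 0.006 m).
It fails at once if the depth stop is pressed on the glass with more than 20 N (contact force between depth_stop and bottle above 20 N).
It fails at once if the bottle is shifted by more than 15 mm (distance of bottle_middle from where it was at the start of the episode above 0.015 m).
It fails at once if the burr is lifted or pushed more than 8 mm from its place (distance of burr_tip from where it was at the start of the episode above 0.008 m).
It fails at once if a bystander is moved by more than 30 mm (distance of any of paint_pot, lacquer_pot, tape_roll, brush, burr_case, rinse_jar, spanner from where it was at the start of the episode above 0.03 m).
It also fails if it takes over 54 s, if anything falls off the work surface, if the arm or the gripper's body presses on something with over 40 N, if the wrist force passes 120 N, or if a joint passes its speed limit or range.

## Working session

There is one attempt and no reset: what is moved stays moved. The work goes in short steps, Python scripts to look and compute and a tool call to move; the robot and the scene stay as the last step left them, time stands still between calls to the robot, and variables do not carry over. Pictures are saved under pics/ and viewed, at most 10 in all, crops included, and the job is handed in when it is done.

Besides the shell and the picture viewer there is one more tool, called by a JSON object that holds its "method" and its "body". arm_command: Moves the arm, as the interface text tells. Its arguments: {"type":"object","properties":{"targets":{"type":"array","items":{"type":"array","items":{"type":"array","items":{"type":"number"}}}},"jaw":{"type":"number"},"newtons":{"type":"number"}},"required":["targets"]}

```bash
mkdir -p pics; cat > h.py <<'E'
import numpy as np, cv2
from scipy.spatial.transform import Rotation as R
from cell import arm
def Rm(r):
    r=np.array(r,float)
    if r.shape==(3,3): return r
    if r.size==4: raise SystemExit('quat?')
    return R.from_rotvec(r).as_matrix()
def pose(s):
    T=np.eye(4);T[:3,:3]=Rm(s['ee_rot']);T[:3,3]=s['position'];return T
def grab(n):
    s=arm.observe(); im=arm.get_image(n)
    if n=='wrist': T=pose(s)@np.array(im['T_tool_cam'])
    else:
        T=np.eye(4);T[:3,:3]=Rm(im['rotation']);T[:3,3]=im['xyz']
    im['T']=T; return im
def cloud(im):
    K=np.array([[im['fx'],0,im['cx']],[0,im['fy'],im['cy']],[0,0,1.]])
    v,u=np.mgrid[:480,:640]
    n=cv2.undistortPoints(np.stack([u,v],-1).reshape(-1,1,2).astype(np.float64),K,np.array(im['dist'],float)).reshape(480,640,2)
    z=im['z_map'];P=np.dstack([n[...,0]*z,n[...,1]*z,z])
    W=P@im['T'][:3,:3].T+im['T'][:3,3]; W[z==0]=np.nan
    return W
def save(im,f): cv2.imwrite('pics/'+f,im['pixels'][...,::-1])
E
python3 - <<'E'
from h import *
import pickle
s=arm.observe();print(s)
for n in('scene','top'):
    im=grab(n);save(im,n+'0.png');np.save(n+'0.npy',cloud(im));print(n,im['xyz'],im['rotation'],im['fx'],im['dist'])
print(arm.tip_reach, arm.get_image('wrist')['T_tool_cam'])
E
```

```text
{'clock': 0.0, 'joints': array([ 1.11637407,  0.43520135,  0.02495623,  1.57410289, -0.01160737,
        1.13400969, -0.07508275]), 'dq': array([ 0.00015435,  0.00045346, -0.00025976,  0.00056317, -0.00127652,
        0.00195689,  0.00021979]), 'joint_efforts': array([ 4.55369673e-04, -6.67858887e+01,  9.85562280e-01, -3.14471126e+01,
       -6.04255730e-02,  4.26765508e-02,  1.31193606e-04]), 'position': array([ 0.21515032, -0.5862265 ,  0.213756  ]), 'ee_rot': array([-3.09162036e+00, -5.49465855e-01,  6.30806569e-04]), 'force': array([0.15375476, 0.76850677, 0.4780485 ]), 'ft_torque': array([0.07549643, 0.02898852, 0.03740223]), 'gripper_force': 0.0, 'width': 0.9999644116828209}
scene [1.17798453 0.17412728 0.83210183] [-1.52296371 -2.05032366  0.80231475] 508.90875195169565 [0.01998489 0.         0.         0.         0.        ]
top [0.4332353  0.01622481 1.08211927] [-2.12995225  2.12189615 -0.18372265] 481.10436435867706 [-0.11939566  0.          0.          0.          0.        ]
0.019 [[ 6.02764041e-04 -9.58295038e-01 -2.85780084e-01  7.67123287e-02]
 [ 9.99999817e-01  5.90237371e-04  1.29968423e-04  2.43387098e-04]
 [ 4.41299909e-05 -2.85780110e-01  9.58295219e-01 -1.68827845e-01]
 [ 0.00000000e+00  0.00000000e+00  0.00000000e+00  1.00000000e+00]]
```

View pics/scene0.png

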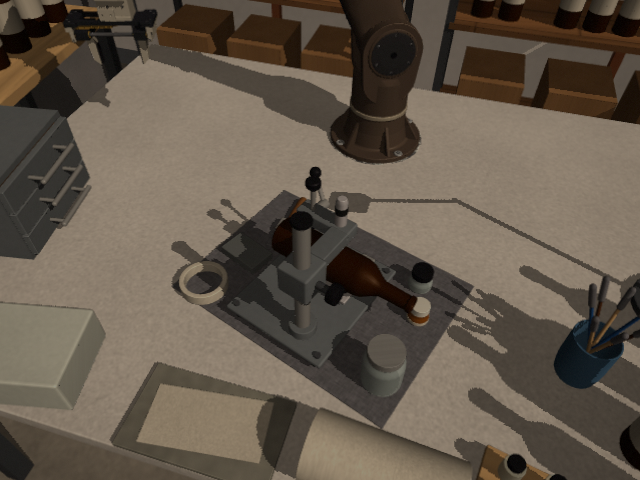

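View pics/top0.png

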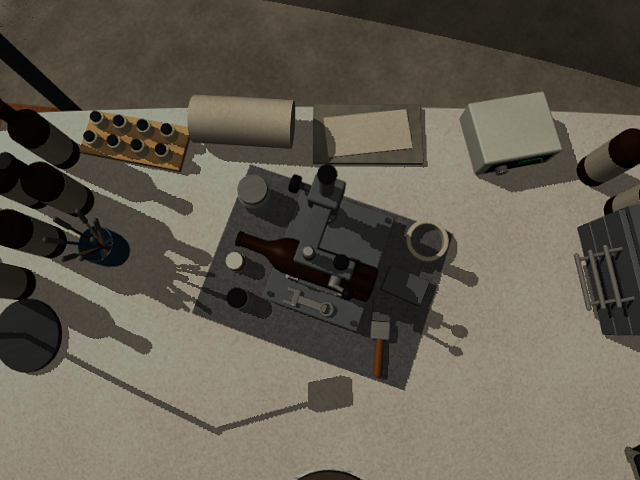

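The scene view shows the knob near (315,175), the lever ball below it at (313,185) and the handpiece at (341,205). The top view shows the column at (326,175), handpiece at (308,253), knob at (341,262), and bottle along a slight tilt.

```bash
python3 - <<'E'
from h import *
W=np.load('top0.npy')
for n,(u,v) in dict(col=(326,173),hand=(308,253),knob=(341,262),ball=(337,281),tape=(427,225),neck=(250,240)).items():
    print(n,W[v-1:v+2,u-1:u+2].reshape(-1,3).round(4)[[0,4,8]].tolist())
S=np.load('scene0.npy')
for n,(u,v) in dict(knob=(315,172),ball=(313,185),hand=(341,200),col=(302,220)).items():
    print('S',n,S[v-1:v+2,u-1:u+2].reshape(-1,3).round(4)[[0,4,8]].tolist())
im=cv2.imread('pics/top0.png')[225:325,270:400]
im2=cv2.imread('pics/scene0.png')[150:250,250:380]
o=np.vstack([cv2.resize(im,(520,300),interpolation=2),cv2.resize(im2,(520,300),interpolation=2)])
o=np.clip(o.astype(float)*1.7,0,255).astype('uint8')
cv2.imwrite('pics/c.png',o)
E
```

```text
col [[0.6852, 0.0116, 0.3175], [0.6835, 0.0099, 0.3173], [0.6819, 0.0083, 0.317]]
hand [[0.5589, 0.042, 0.2646], [0.5576, 0.0403, 0.2615], [0.5563, 0.0386, 0.259]]
knob [[0.5429, -0.0146, 0.2691], [0.5407, -0.0161, 0.2724], [0.5394, -0.0179, 0.2697]]
ball [[0.5171, -0.0098, 0.1985], [0.5153, -0.0116, 0.1978], [0.5137, -0.0135, 0.1956]]
tape [[0.6628, -0.2209, 0.0139], [0.6633, -0.2261, 0.0006], [0.6607, -0.228, 0.002]]
neck [[0.6097, 0.167, 0.1076], [0.6079, 0.1651, 0.106], [0.6057, 0.1629, 0.1067]]
S knob [[0.4953, -0.0269, 0.252], [0.4961, -0.0248, 0.251], [0.4964, -0.0228, 0.2494]]
S ball [[0.5516, -0.0136, 0.2711], [0.5526, -0.0115, 0.2703], [0.553, -0.0096, 0.2689]]
S hand [[0.5662, 0.0395, 0.2643], [0.565, 0.041, 0.2615], [0.569, 0.0437, 0.2635]]
S col [[0.6829, 0.0098, 0.3186], [0.6848, 0.0119, 0.319], [0.6867, 0.014, 0.3195]]
```

View pics/c.png

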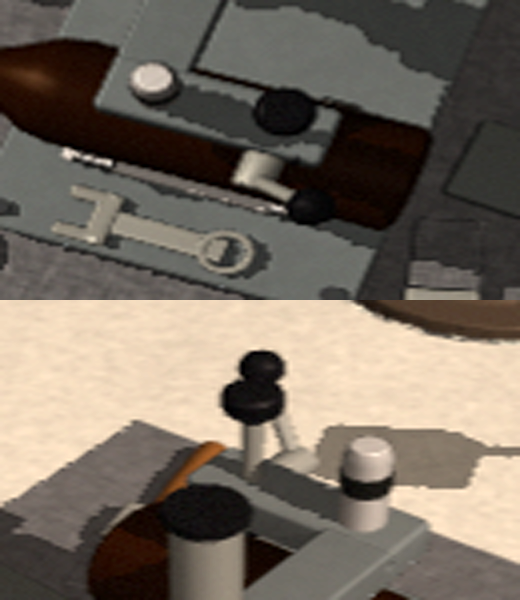

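```bash
cat > fit.py <<'E'
from h import *
from scipy.optimize import least_squares
def sphere(P,r=.011):
    c0=P.mean(0)-[0,0,.006]
    f=least_squares(lambda c:np.linalg.norm(P-c,axis=1)-r,c0,loss='soft_l1',f_scale=.002)
    return f.x,np.abs(f.fun).mean()
def near(W,c,rad):
    return W.reshape(-1,3)[np.linalg.norm(W.reshape(-1,3)-c,axis=1)<rad]
E
python3 - <<'E'
from fit import *
for n in('top','scene'):
    W=np.load(n+'0.npy')
    for nm,c in dict(knob=(.541,-.016,.27),hand=(.558,.040,.263),col=(.684,.010,.318)).items():
        P=W.reshape(-1,3); q=P[(np.linalg.norm(P[:,:2]-c[:2],axis=1)<.025)&(abs(P[:,2]-c[2])<.012)]
        zt=np.percentile(q[:,2],80); q=q[abs(q[:,2]-zt)<.006]
        print(n,nm,len(q),q.mean(0).round(4),'mid',((q.min(0)+q.max(0))/2).round(4),zt.round(4))
    q=near(W,np.array([.493,-.028,.243]),.022); print(n,'ball',len(q),sphere(q))
E
```

```text
top knob 203 [ 0.542  -0.0164  0.2703] mid [ 0.5423 -0.0164  0.2708] 0.2716
top hand 98 [0.5616 0.0397 0.2607] mid [0.5609 0.0396 0.2604] 0.2621
top col 295 [0.6821 0.0082 0.3176] mid [0.6821 0.0083 0.3179] 0.3188
top ball 130 (array([ 0.48997209, -0.02797345,  0.24208279]), np.float64(0.0013266144785770582))
scene knob 157 [ 0.5445 -0.0134  0.2708] mid [ 0.5429 -0.0142  0.2703] 0.2722
scene hand 90 [0.5638 0.0424 0.2611] mid [0.5625 0.0425 0.2605] 0.2625
scene col 345 [0.6843 0.0107 0.3183] mid [0.6827 0.0104 0.3172] 0.3194
scene ball 99 (array([ 0.48787902, -0.02660672,  0.24327646]), np.float64(0.0008815740843909715))
```

The ball is the upper black blob in the scene view (315,172) and the knob is the lower one (313,185). From the fits: stand yaw ≈ -0.327, glass z ≈ 0.129, lever ≈ 1.09. First move: lift and turn to align the tool with the stand.

{"method": "arm_command", "body": {"targets": [[[0,0,-0.03,0,0,0.17],[0,0,-0.03,0,0,0.17],[0,0,-0.03,0,0,0.17],[0,0,-0.03,0,0,0.17],[0,0,0,0,0,0]]], "jaw": 0.05}}

```text
clock: 0.78
position: [0.2158, -0.5877, 0.3368]
ee_rot: [3.096, -0.515, 0.003]
force: [0.4, 0.8, -0.1]
width: 0.553
gripper_force: 0.0
```

```bash
cat > go.py <<'E'
from h import *
import sys
def go(p,yaw=-.327,s=None):
    s=s or arm.observe(); T=pose(s)
    Rt=R.from_euler('z',yaw).as_matrix()@np.diag([1,-1,-1.])
    print('t',round(s['clock'],2),'pos',s['position'].round(4),'F',s['force'].round(1),'w',round(s['width']*.0918,4))
    print('shift',(T[:3,:3].T@(np.array(p)-T[:3,3])).round(4),'turn',R.from_matrix(T[:3,:3].T@Rt).as_rotvec().round(4))
if __name__=='__main__': go([float(a) for a in sys.argv[1:4]])
E
python3 go.py .489 -.027 .33
```

```text
t 0.78 pos [ 0.2158 -0.5877  0.3368] F [ 0.4  0.8 -0.1] w 0.0507
shift [ 0.077  -0.619   0.0052] turn [ 0.003  -0.0027 -0.0026]
```

{"method": "arm_command", "body": {"targets": [[[0.0077,-0.06,0,0,0,0],[0.0077,-0.06,0,0,0,0],[0.0077,-0.06,0,0,0,0],[0.0077,-0.06,0,0,0,0],[0.0077,-0.06,0,0,0,0],[0.0077,-0.06,0,0,0,0],[0.0077,-0.06,0,0,0,0],[0.0077,-0.06,0,0,0,0],[0.0077,-0.06,0,0,0,0],[0.0077,-0.06,0,0,0,0]]]}}

```text
clock: 2.02
position: [0.4818, -0.0419, 0.3337]
ee_rot: [3.099, -0.511, -0.001]
force: [1.1, -0.5, -0.7]
width: 0.543
gripper_force: 0.0
```

{"method": "arm_command", "body": {"targets": [[[0,-0.01,0,0,0,0],[0,0,0,0,0,0],[0,0,0,0,0,0]]]}}

```text
clock: 2.4
position: [0.4843, -0.036, 0.3342]
ee_rot: [3.098, -0.516, -0.001]
force: [0.5, -1.0, 0.3]
width: 0.544
gripper_force: 0.0
```

```bash
python3 - <<'E'
from fit import *; from go import go
go([.489,-.027,.24])
im=grab('wrist');save(im,'w1.png');W=cloud(im);np.save('w1.npy',W)
q=near(W,np.array([.489,-.027,.245]),.022);print(len(q),sphere(q))
P=W.reshape(-1,3);q=P[(np.linalg.norm(P[:,:2]-[.542,-.015],axis=1)<.022)&(abs(P[:,2]-.271)<.005)]
print('knob',len(q),q.mean(0),(q.min(0)+q.max(0))/2)
E
```

```text
t 2.4 pos [ 0.4843 -0.036   0.3342] F [ 0.5 -1.   0.3] w 0.05
shift [ 0.0016 -0.0101  0.0941] turn [ 0.001   0.0005 -0.0032]
700 (array([ 0.48895767, -0.02782245,  0.24133778]), np.float64(0.0006998281882352294))
knob 1404 [ 0.54212696 -0.01667348  0.26963338] [ 0.54188209 -0.01604064  0.2692795 ]
```

View pics/w1.png

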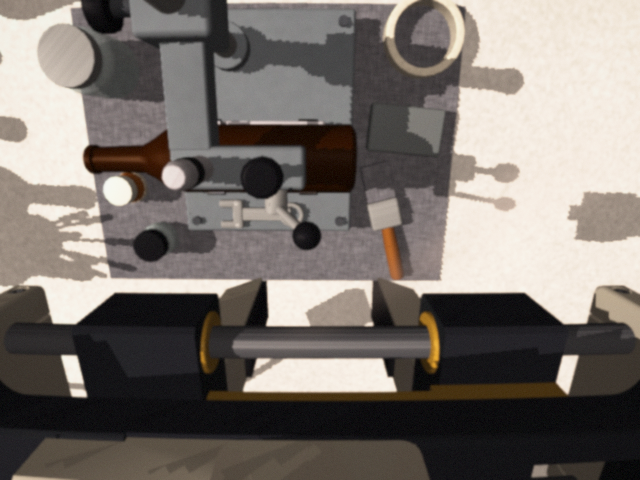

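The wrist view shows the ball at (306,236), knob at (262,177), handpiece at (181,173), and it confirms the fits. Descend so the fingers straddle the ball.

{"method": "arm_command", "body": {"targets": [[[0.001,-0.0095,0,0,0,0],[0,0,0.02,0,0,0],[0,0,0.02,0,0,0],[0,0,0.02,0,0,0],[0,0,0.015,0,0,0],[0,0,0.008,0,0,0],[0,0,0,0,0,0],[0,0,0,0,0,0]]], "jaw": 0.036}}

```text
clock: 3.45
position: [0.4893, -0.0254, 0.2521]
ee_rot: [-3.099, 0.513, -0.002]
force: [0.4, 0.2, 0.2]
width: 0.391
gripper_force: 0.0
```

```bash
python3 go.py .489 -.0275 .251
```

```text
t 3.45 pos [ 0.4893 -0.0254  0.2521] F [0.4 0.2 0.2] w 0.0359
shift [0.0004 0.0021 0.0011] turn [-0.0003 -0.0009 -0.0013]
```

{"method": "arm_command", "body": {"targets": [[[0,-0.005,0,0,0,0],[0,-0.005,0,0,0,0],[0,-0.005,-0.001,0,0,0],[0,-0.005,-0.001,0,0,0],[0,-0.005,-0.001,0,0,0]]]}}

```text
clock: 4.08
position: [0.4971, -0.0014, 0.2546]
ee_rot: [3.099, -0.513, -0.0]
force: [-0.3, 0.3, -0.9]
width: 0.392
gripper_force: 0.0
```

{"method": "arm_command", "body": {"targets": [[[0,-0.005,0,0,0,0],[0,-0.005,0,0,0,0],[0,-0.005,0,0,0,0],[0,-0.005,0,0,0,0],[0,-0.005,0,0,0,0],[0,-0.003,0,0,0,0],[0,0,0,0,0,0],[0,0,0,0,0,0]]]}}

```text
clock: 5.08
position: [0.506, 0.0245, 0.2545]
ee_rot: [3.099, -0.514, -0.0]
force: [-0.2, 0.1, -0.2]
width: 0.393
gripper_force: 0.0
```

```bash
python3 - <<'E'
from fit import *; from go import go
go([.4984,-.0007,.25])
B=np.array([.4984,-.0012,.188])
y=np.array([.321,.947,0])
for n in('top','scene'):
    im=grab(n);W=cloud(im);P=W.reshape(-1,3);px=im['pixels'].reshape(-1,3).max(1)
    m=(np.linalg.norm(P-(B+y*.02+[0,0,.062]),axis=1)<.03)&(px<60)
    print(n,m.sum())
    if m.sum()>10:
        c,e=sphere(P[m]);print(c,e,'ang',.625-np.arctan2((c-B)@y,c[2]-B[2]))
im=grab('top');cv2.imwrite('pics/t2.png',cv2.resize(im['pixels'][200:340,250:430,::-1],None,fx=4,fy=4))
E
```

```text
t 5.08 pos [0.506  0.0245 0.2545] F [-0.2  0.1 -0.2] w 0.0361
shift [0.001  0.0263 0.0045] turn [ 0.0002  0.     -0.0015]
top 0
scene 28
[ 0.49823726 -0.0018191   0.2731848 ] 0.0009035075294382473 ang 0.6324956019582579
```

View pics/t2.png

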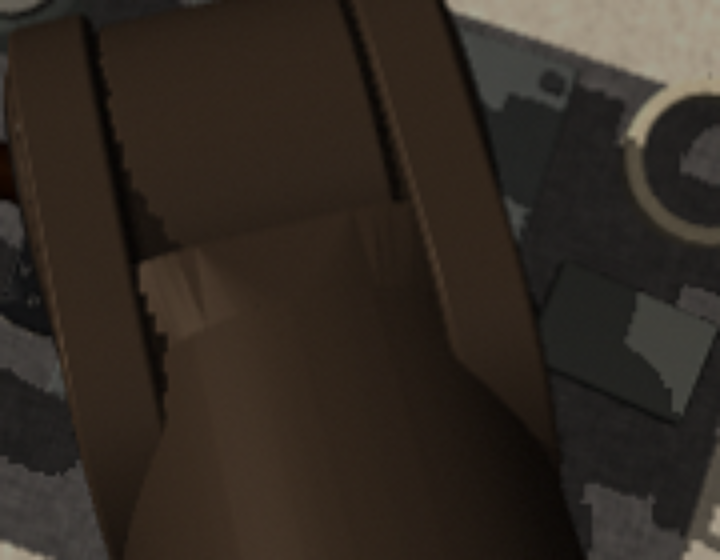

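The arm hides the lever from the top camera. Lift straight off and look with the wrist camera.

{"method": "arm_command", "body": {"targets": [[[0,0.005,0,0,0,0],[0,0,-0.02,0,0,0],[0,0,-0.03,0,0,0],[0,0,-0.03,0,0,0],[0,0,0,0,0,0],[0,0,0,0,0,0]]]}}

```text
clock: 5.98
position: [0.5041, 0.0196, 0.334]
ee_rot: [3.099, -0.514, -0.001]
force: [0.1, -0.3, -0.5]
width: 0.389
gripper_force: 0.0
```

```bash
cat > lev.py <<'E'
from fit import *; from go import go
B=np.array([.4984,-.0012,.188]);y=np.array([.321,.947,0])
def lever(W,im):
    P=W.reshape(-1,3);px=im['pixels'].reshape(-1,3).max(1)
    d=P-B; r=np.hypot(d@y,d[:,2])
    m=(abs(d@[.947,-.321,0])<.014)&(r>.05)&(r<.075)&(px<70)&(P[:,2]>.22)
    if m.sum()<10: print('none');return
    c,e=sphere(P[m]);print('ball',m.sum(),c.round(4),e.round(4),'ang',(.625-np.arctan2((c-B)@y,c[2]-B[2])).round(3))
def knob(W,c=(.542,-.0155)):
    P=W.reshape(-1,3);q=P[(np.linalg.norm(P[:,:2]-c,axis=1)<.011)&(P[:,2]>.225)&(P[:,2]<.285)]
    print('knob z',len(q),np.median(q[:,2]).round(4))
E
python3 - <<'E'
from lev import *
go([.542,-.0155,.30])
im=grab('wrist');save(im,'w2.png');W=cloud(im);lever(W,im);knob(W)
im=grab('scene');W=cloud(im);lever(W,im);knob(W)
E
```

```text
t 5.97 pos [0.5041 0.0196 0.334 ] F [ 0.1 -0.3 -0.5] w 0.0357
shift [0.0473 0.021  0.0339] turn [ 0.0004  0.0005 -0.0016]
ball 644 [ 0.4887 -0.0281  0.2415] 0.0004 ang 1.116
knob z 917 0.2702
ball 89 [ 0.4878 -0.0267  0.2431] 0.0009 ang 1.089
knob z 151 0.2704
```

View pics/w2.png

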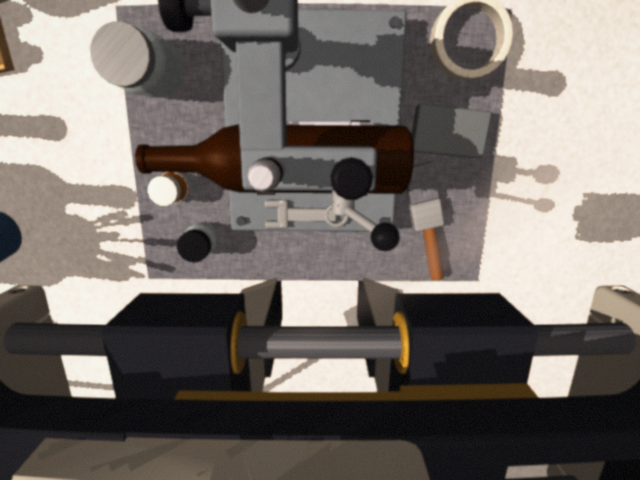

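The lever did not move; ball at (385,236) is unchanged. So the fingers passed clear of it. Check where the fingertips really are, from the wrist depth and the scene camera.

```bash
python3 - <<'E'
from lev import *
s=arm.observe();T=pose(s);im=grab('wrist');W=cloud(im)
Q=(W-T[:3,3])@T[:3,:3]
for (u,v) in [(265,290),(255,300),(272,284),(375,290),(365,284),(383,300),(262,340),(378,340),(320,340)]:
    print((u,v),im['z_map'][v,u].round(4),Q[v,u].round(4))
q=Q.reshape(-1,3);m=(abs(q[:,0])<.03)&(abs(q[:,1])<.07)&(abs(q[:,2])<.06)
print(m.sum(),q[m][:,2].max() if m.any() else None, np.percentile(q[m],[1,99],axis=0).round(4))
S=cloud(grab('scene'));qs=((S-T[:3,3])@T[:3,:3]).reshape(-1,3)
m=(abs(qs[:,0])<.03)&(abs(qs[:,1])<.06)&(qs[:,2]>-.06)&(qs[:,2]<.06)
print(m.sum(),np.percentile(qs[m],[0,2,50,98,100],axis=0).round(4))
for lo in np.arange(-.06,.06,.01):
    k=m&(qs[:,2]>=lo)&(qs[:,2]<lo+.01); print(lo.round(3),k.sum(),qs[k].min(0).round(4) if k.any() else '',qs[k].max(0).round(4) if k.any() else '')
E
```

```text
(265, 290) 0.1578 [ 0.0103 -0.0233 -0.024 ]
(255, 300) 0.1487 [ 0.0102 -0.026  -0.0336]
(272, 284) 0.1632 [ 0.0106 -0.0209 -0.0183]
(375, 290) 0.1561 [ 0.011   0.0247 -0.0256]
(365, 284) 0.1638 [ 0.0104  0.0213 -0.0177]
(383, 300) 0.1497 [ 0.0097  0.027  -0.0327]
(262, 340) 0.0852 [ 0.0295 -0.0131 -0.094 ]
(378, 340) 0.085 [ 0.0297  0.0144 -0.0942]
(320, 340) 0.0858 [ 0.0293  0.0007 -0.0935]
3668 -0.010479907739376303 [[-0.0094 -0.0311 -0.0588]
 [ 0.0112  0.0324 -0.0123]]
716 [[-0.0124 -0.0387 -0.06  ]
 [-0.0096 -0.0376 -0.0593]
 [ 0.0085  0.017  -0.0405]
 [ 0.0114  0.034  -0.0151]
 [ 0.0122  0.0361 -0.0122]]
-0.06 194 [-0.0124 -0.0387 -0.06  ] [ 0.012   0.0359 -0.0501]
-0.05 168 [-0.0121 -0.0379 -0.0499] [ 0.0122  0.0361 -0.0402]
-0.04 167 [-0.0119 -0.0366 -0.0399] [ 0.0121  0.0358 -0.03  ]
-0.03 130 [-0.0119 -0.036  -0.0298] [ 0.0117  0.0336 -0.02  ]
-0.02 57 [-0.0088 -0.0283 -0.02  ] [ 0.0113  0.0265 -0.0122]
-0.01 0  
0.0 0  
0.01 0  
0.02 0  
0.03 0  
0.04 0  
0.05 0
```

Both cameras agree that the fingertips end about 12 mm *behind* the reported TCP, not 19 mm ahead of it. This is a 31 mm offset from the text, so the fingers swept above the ball. I'll work from the measured tip position (tip z = reported z + 0.012) and repeat.

{"method": "arm_command", "body": {"targets": [[[0.001,0.025,0,0,0,0],[0,0.0245,0,0,0,0],[0,0,0.025,0,0,0],[0,0,0.025,0,0,0],[0,0,0.02,0,0,0],[0,0,0,0,0,0],[0,0,0,0,0,0]]]}}

```text
clock: 7.05
position: [0.4897, -0.0271, 0.2651]
ee_rot: [-3.099, 0.513, -0.001]
force: [-0.7, 0.1, 0.1]
width: 0.392
gripper_force: 0.0
```

```bash
python3 go.py .489 -.0275 .221
```

```text
t 7.05 pos [ 0.4897 -0.0271  0.2651] F [-0.7  0.1  0.1] w 0.036
shift [-0.0006  0.0006  0.0441] turn [-0.0002 -0.0005 -0.0012]
```

{"method": "arm_command", "body": {"targets": [[[0,0,0.01,0,0,0],[0,0,0.008,0,0,0],[0,0,0.008,0,0,0],[0,0,0.008,0,0,0],[0,0,0.008,0,0,0],[0,0,0.001,0,0,0],[0,0,0,0,0,0]]]}}

```text
clock: 7.92
position: [0.4895, -0.0272, 0.2216]
ee_rot: [-3.099, 0.513, -0.0]
force: [-0.1, 0.2, 0.1]
width: 0.393
gripper_force: 0.0
```

{"method": "arm_command", "body": {"targets": [[[0,-0.005,0,0,0,0],[0,-0.004,-0.001,0,0,0],[0,-0.004,-0.001,0,0,0]]]}}

```text
clock: 8.3
position: [0.4932, -0.0167, 0.2239]
ee_rot: [3.096, -0.515, -0.001]
force: [-3.1, -9.3, 6.2]
width: 0.39
gripper_force: 4.4
```

{"method": "arm_command", "body": {"targets": [[[0,-0.004,-0.001,0,0,0],[0,-0.004,-0.001,0,0,0],[0,-0.004,0,0,0,0],[0,-0.004,0,0,0,0],[0,-0.004,0,0,0,0]]]}}

```text
clock: 8.93
position: [0.5002, 0.0028, 0.2261]
ee_rot: [3.097, -0.515, 0.001]
force: [-1.7, -5.5, 3.9]
width: 0.395
gripper_force: 2.8
```

{"method": "arm_command", "body": {"targets": [[[0,-0.004,0,0,0,0],[0,-0.004,0,0,0,0],[0,-0.004,0,0,0,0],[0,-0.004,0,0,0,0],[0,-0.004,0,0,0,0],[0,-0.002,0,0,0,0],[0,0,0,0,0,0]]]}}

```text
clock: 9.8
position: [0.5074, 0.0251, 0.2254]
ee_rot: [-3.099, 0.513, -0.0]
force: [2.2, -3.7, 0.5]
width: 0.395
gripper_force: 1.6
```

{"method": "arm_command", "body": {"targets": [[[0,0.004,0,0,0,0],[0,0.002,-0.015,0,0,0],[0,0,-0.03,0,0,0],[0,0,-0.025,0,0,0],[0,0,0,0,0,0],[0,0,0,0,0,0]]], "jaw": 0.036}}

```text
clock: 10.55
position: [0.5049, 0.0194, 0.2955]
ee_rot: [-3.099, 0.513, 0.0]
force: [-0.1, -1.2, 0.4]
width: 0.39
gripper_force: 0.0
```

```bash
python3 - <<'E'
from lev import *
go([.542,-.0155,.28])
im=grab('wrist');save(im,'w3.png');W=cloud(im);lever(W,im);knob(W)
im=grab('scene');W=cloud(im);lever(W,im);knob(W)
E
```

```text
t 10.55 pos [0.5049 0.0194 0.2955] F [-0.1 -1.2  0.4] w 0.0358
shift [0.0464 0.021  0.0154] turn [-0.0002  0.0002 -0.0011]
ball 883 [0.5046 0.0175 0.2452] 0.0004 ang 0.293
knob z 1287 0.2699
ball 112 [0.5038 0.0189 0.2468] 0.0008 ang 0.285
knob z 143 0.2703
```

Slack now (lever ≈ 0.29). Close the fingers and go over the knob.

{"method": "arm_command", "body": {"targets": [[[0.0232,0.0105,0,0,0,0],[0.0232,0.0105,0,0,0,0],[0,0,0.01,0,0,0],[0,0,0.01,0,0,0],[0,0,0.006,0,0,0],[0,0,0,0,0,0],[0,0,0,0,0,0]]], "jaw": 0.0, "newtons": 10}}

```text
clock: 11.52
position: [0.5424, -0.0154, 0.2699]
ee_rot: [-3.099, 0.513, -0.001]
force: [-0.8, 0.2, 0.3]
width: 0.004
gripper_force: 0.0
```

{"method": "arm_command", "body": {"targets": [[[0,0,0.00125,0,0,0],[0,0,0.00125,0,0,0],[0,0,0.00125,0,0,0],[0,0,0.00125,0,0,0],[0,0,0.00125,0,0,0],[0,0,0.00125,0,0,0],[0,0,0.00125,0,0,0],[0,0,0.00125,0,0,0]]]}}

```text
clock: 12.52
position: [0.5423, -0.0157, 0.2594]
ee_rot: [3.099, -0.513, -0.0]
force: [-0.7, -1.0, 1.8]
width: 0.006
gripper_force: 1.3
```

```bash
python3 - <<'E'
from lev import *
go([.542,-.0155,.25])
T=pose(arm.observe());S=cloud(grab('scene'));qs=((S-T[:3,3])@T[:3,:3]).reshape(-1,3)
m=(abs(qs[:,0])<.014)&(abs(qs[:,1])<.03)&(qs[:,2]>-.03)&(qs[:,2]<.02)
for lo in np.arange(-.03,.02,.004):
    k=m&(qs[:,2]>=lo)&(qs[:,2]<lo+.004); print(lo.round(3),k.sum(),qs[k].min(0).round(4)[:2] if k.any() else '',qs[k].max(0).round(4)[:2] if k.any() else '')
E
```

```text
t 12.53 pos [ 0.5423 -0.0157  0.2594] F [-0.7 -1.   1.8] w 0.0006
shift [-0.0004 -0.0001  0.0094] turn [ 0.      0.     -0.0013]
-0.03 42 [-0.0107 -0.018 ] [0.0115 0.016 ]
-0.026 30 [-0.0125 -0.0172] [0.0116 0.015 ]
-0.022 18 [ 0.0066 -0.0117] [0.0111 0.0112]
-0.018 19 [ 0.0048 -0.0075] [0.0109 0.0101]
-0.014 39 [-0.0119 -0.0128] [0.0127 0.0054]
-0.01 43 [-0.0112 -0.0151] [0.0123 0.0102]
-0.006 26 [-0.0061 -0.0151] [0.0133 0.0054]
-0.002 18 [-0.0061 -0.0138] [0.012  0.0035]
0.002 2 [ 0.0054 -0.0053] [ 0.0096 -0.002 ]
0.006 4 [ 0.0018 -0.007 ] [ 0.0059 -0.0013]
0.01 7 [ 0.0003 -0.0061] [ 0.0046 -0.    ]
0.014 9 [-0.0006 -0.0063] [ 0.0043 -0.0004]
0.018 3 [-0.0001 -0.0058] [ 0.0009 -0.0022]
```

{"method": "arm_command", "body": {"targets": [[[0,0,0.00125,0,0,0],[0,0,0.00125,0,0,0],[0,0,0.00125,0,0,0],[0,0,0.00125,0,0,0],[0,0,0.00125,0,0,0],[0,0,0.00125,0,0,0],[0,0,0.00125,0,0,0],[0,0,0.00125,0,0,0]]]}}

```text
clock: 13.58
position: [0.5424, -0.0157, 0.2495]
ee_rot: [-3.099, 0.513, -0.0]
force: [-0.7, -0.5, 2.1]
width: 0.004
gripper_force: 1.3
```

{"method": "arm_command", "body": {"targets": [[[0,0,0.00125,0,0,0],[0,0,0.00125,0,0,0]]]}}

```text
clock: 13.82
position: [0.5424, -0.0157, 0.2469]
ee_rot: [3.099, -0.513, 0.0]
force: [-0.7, -1.1, 3.0]
width: 0.005
gripper_force: 1.3
```

{"method": "arm_command", "body": {"targets": [[[0,0,0.001,0,0,0],[0,0,0.001,0,0,0]]]}}

```text
clock: 14.08
position: [0.5424, -0.0157, 0.245]
ee_rot: [-3.099, 0.513, -0.0]
force: [-1.4, 0.7, 1.4]
width: 0.004
gripper_force: 1.3
```

{"method": "arm_command", "body": {"targets": [[[0,0,0.0009,0,0,0],[0,0,0.0009,0,0,0]]]}}

```text
clock: 14.32
position: [0.5424, -0.0157, 0.2432]
ee_rot: [3.099, -0.513, 0.0]
force: [-0.1, 0.8, 3.0]
width: 0.008
gripper_force: 1.3
```

{"method": "arm_command", "body": {"targets": [[[0,0,0.0009,0,0,0],[0,0,0.0009,0,0,0]]]}}

```text
clock: 14.58
position: [0.5424, -0.0157, 0.2414]
ee_rot: [3.099, -0.513, 0.0]
force: [-0.5, 0.1, 2.9]
width: 0.009
gripper_force: 1.3
```

{"method": "arm_command", "body": {"targets": [[[0,0,0.0009,0,0,0],[0,0,0.0009,0,0,0]]]}}

```text
clock: 14.82
position: [0.5424, -0.0157, 0.2396]
ee_rot: [3.099, -0.513, 0.0]
force: [-0.4, 0.8, 2.1]
width: 0.009
gripper_force: 1.3
```

{"method": "arm_command", "body": {"targets": [[[0,0,0.0009,0,0,0],[0,0,0.0009,0,0,0]]]}}

```text
clock: 15.08
position: [0.5424, -0.0157, 0.2378]
ee_rot: [3.099, -0.513, 0.0]
force: [0.4, 0.6, 3.0]
width: 0.003
gripper_force: 1.3
```

{"method": "arm_command", "body": {"targets": [[[0,0,0.0009,0,0,0],[0,0,0.0009,0,0,0]]]}}

```text
clock: 15.32
position: [0.5424, -0.0157, 0.236]
ee_rot: [3.099, -0.513, 0.0]
force: [0.5, -0.3, 2.5]
width: 0.007
gripper_force: 1.3
```

{"method": "arm_command", "body": {"targets": [[[0,0,0.0009,0,0,0],[0,0,0.0009,0,0,0]]]}}

```text
clock: 15.58
position: [0.5425, -0.0157, 0.2347]
ee_rot: [3.099, -0.513, 0.001]
force: [-3.2, 1.0, 11.2]
width: 0.006
gripper_force: 5.3
```

Contact (11 N at the tool, about 8 N on the glass). Ease slightly and hold, then lift away.

{"method": "arm_command", "body": {"targets": [[[0,0,-0.0004,0,0,0],[0,0,0,0,0,0],[0,0,0,0,0,0],[0,0,0,0,0,0]]]}}

```text
clock: 16.08
position: [0.5424, -0.0157, 0.2347]
ee_rot: [3.099, -0.513, 0.0]
force: [-0.5, -0.3, 4.3]
width: 0.007
gripper_force: 2.2
```

{"method": "arm_command", "body": {"targets": [[[0,0,-0.001,0,0,0],[0,0,-0.002,0,0,0],[0,0,-0.02,0,0,0],[0,0,-0.03,0,0,0],[-0.023,-0.01,0,0,0,0],[-0.0234,-0.01,0,0,0,0],[0,0,0,0,0,0],[0,0,0,0,0,0]]], "jaw": 0.036}}

```text
clock: 17.08
position: [0.5051, 0.0177, 0.2876]
ee_rot: [3.099, -0.514, 0.0]
force: [0.7, -0.5, -0.5]
width: 0.392
gripper_force: 0.0
```

```bash
python3 - <<'E'
from lev import *
go([.5045,.018,.224])
im=grab('wrist');save(im,'w4.png');W=cloud(im);lever(W,im);knob(W)
im=grab('scene');W=cloud(im);lever(W,im);knob(W)
E
```

```text
t 17.07 pos [0.5051 0.0177 0.2876] F [ 0.7 -0.5 -0.5] w 0.036
shift [-0.0007 -0.0001  0.0636] turn [ 0.0004 -0.0003 -0.0016]
ball 940 [0.5046 0.0175 0.2452] 0.0004 ang 0.292
knob z 1099 0.2452
ball 111 [0.5038 0.0189 0.2466] 0.001 ang 0.285
knob z 91 0.2467
```

View pics/w4.png

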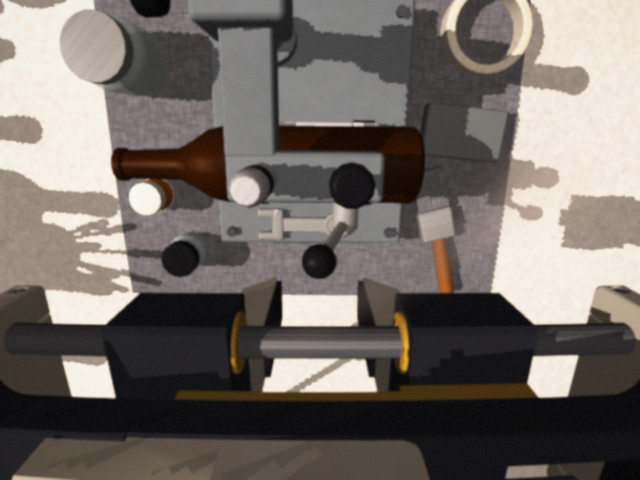

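The knob has dropped 24.5 mm to (352,185), the ball is at (319,262) directly under the open fingers, and the bottle is unmoved. Descend over the ball and swing it back.

{"method": "arm_command", "body": {"targets": [[[0,0,0.015,0,0,0],[0,0,0.015,0,0,0],[0,0,0.01,0,0,0],[0,0,0.01,0,0,0],[0,0,0.0095,0,0,0],[0,0,0,0,0,0],[0,0,0,0,0,0]]]}}

```text
clock: 18.05
position: [0.5051, 0.0183, 0.2284]
ee_rot: [-3.099, 0.513, -0.001]
force: [-0.2, 0.3, 1.0]
width: 0.392
gripper_force: 0.0
```

{"method": "arm_command", "body": {"targets": [[[0,0.005,0,0,0,0],[0,0.004,0,0,0,0],[0,0.004,0,0,0,0],[0,0.004,0,0,0,0],[0,0.004,0,0,0,0],[0,0.004,0,0,0,0]]]}}

```text
clock: 18.8
position: [0.498, -0.0039, 0.2294]
ee_rot: [-3.097, 0.511, -0.005]
force: [1.9, 5.4, 4.8]
width: 0.394
gripper_force: 2.9
```

{"method": "arm_command", "body": {"targets": [[[0,0.004,0,0,0,0],[0,0.004,0.0005,0,0,0],[0,0.004,0.001,0,0,0],[0,0.004,0.0015,0,0,0]]]}}

```text
clock: 19.3
position: [0.4924, -0.0199, 0.2258]
ee_rot: [-3.098, 0.512, -0.003]
force: [1.1, 4.8, 3.5]
width: 0.395
gripper_force: 2.4
```

{"method": "arm_command", "body": {"targets": [[[0,0.004,0.0015,0,0,0],[0,0.004,0.002,0,0,0],[0,0.004,0.002,0,0,0],[0,0.004,0.0025,0,0,0],[0,0.002,0.0015,0,0,0],[0,0,0,0,0,0]]]}}

```text
clock: 20.05
position: [0.4856, -0.0383, 0.2157]
ee_rot: [3.099, -0.514, -0.0]
force: [-0.4, 2.3, 6.6]
width: 0.388
gripper_force: 2.8
```

```bash
python3 - <<'E'
from lev import *
go([.488,-.035,.22])
im=grab('scene');W=cloud(im);lever(W,im);knob(W)
E
```

```text
t 20.05 pos [ 0.4856 -0.0383  0.2157] F [-0.4  2.3  6.6] w 0.0357
shift [ 0.0012 -0.0039 -0.0043] turn [ 0.0005 -0.     -0.0019]
ball 196 [ 0.4951 -0.0218  0.2493] 0.0071 ang 0.949
knob z 94 0.2468
```

{"method": "arm_command", "body": {"targets": [[[0,-0.003,0,0,0,0],[0,-0.004,0,0,0,0],[0,0,-0.01,0,0,0],[0,0,-0.03,0,0,0],[0,0,-0.04,0,0,0],[0,0,0,0,0,0],[0,0,0,0,0,0]]]}}

```text
clock: 20.98
position: [0.4878, -0.0312, 0.2954]
ee_rot: [3.099, -0.514, -0.0]
force: [-0.1, 0.2, -0.0]
width: 0.393
gripper_force: 0.0
```

```bash
python3 - <<'E'
from lev import *
go([.488,-.035,.22])
for n in('wrist','scene'):
    im=grab(n);W=cloud(im);lever(W,im);knob(W)
    P=W.reshape(-1,3);q=P[(np.linalg.norm(P[:,:2]-[.562,.041],axis=1)<.008)&(abs(P[:,2]-.261)<.02)];print('hand',np.median(q,0).round(4))
    save(im,n+'5.png')
E
```

```text
t 20.98 pos [ 0.4878 -0.0312  0.2954] F [-0.1  0.2 -0. ] w 0.0361
shift [0.0014 0.0035 0.0754] turn [ 0.0004  0.0002 -0.0015]
ball 816 [ 0.4872 -0.0324  0.2383] 0.0004 ang 1.207
knob z 1019 0.2451
hand [0.562  0.0405 0.2604]
ball 104 [ 0.4859 -0.0311  0.2396] 0.0009 ang 1.184
knob z 95 0.2467
hand [0.5648 0.0405 0.2615]
```

View pics/wrist5.png

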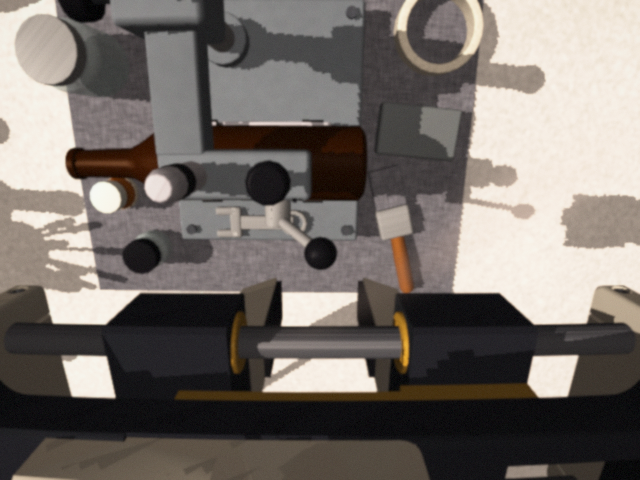

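The lever is at about 1.19 (ball at (320,252)). The knob height hasn't changed since the stop touched the glass, the handpiece is where it was, and the bystanders look undisturbed. I'm handing in.

```bash
python3 -c "
from cell import arm
print(arm.sign_off())"
```

```text
the job is handed in; nothing more can be done
None
```

The job is handed in with no verdict returned: the clamp lever is back at about 1.19 rad (tight), the stop came down 24.5 mm onto the glass (11 N at the tool) and its height held through tightening, and nothing else looked moved; the first pass at the lever missed because the fingertips sit about 31 mm further back than the text says.

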